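Hold the angle gauge on a half-round neck blank at the marked facet angle

TASK

Push the red plate of the slide fixture away until the carriage with the half-round wooden blank clicks into its detent, fully home. Then lift the pendulum angle gauge by its rubber grip, set its foot squarely across the crown of the blank and rock it sideways until the swinging needle settles on the red mark. Finish holding it there, still in the gripper and pressed lightly on the wood, without disturbing the cup, the small glue bottle or the brass weight.

Things in the scene. Friction and masses are not known exactly. Their poses are not given: they have to be found in the camera images.
- carriage (a joint): How far the carriage has been slid along the fixture, in m: 0 = nearest the robot, 0.060 = fully home against its end stop. A spring ball resists with up to about 6 N between 0.047 and 0.054, then snaps the carriage the rest of the way and keeps it home. Pushing otherwise takes 1 to 2 N.
- push_plate (a point): Middle of the near face of the red push plate on the carriage (plate 64 mm wide, 8 mm thick, its top edge 19 mm above this point; the point is 45 mm above the bench). Its x axis is the direction in which the carriage slides, level and roughly away from the robot. The fixture (180 x 104 mm steel base) is fixed to the bench.
- crown (a point): Highest point, mid-length, of the half-round light wooden blank fixed on the carriage: 87 mm above the bench. The blank is 82 mm long along its x axis (the sliding direction), 72 mm wide, and its round top is a cylinder of radius 36 mm whose axis runs along x, 36 mm below this point.
- grip (a point): Centre of the rubber grip block on top of the loose pendulum angle gauge: 24 mm wide along y, 26 mm along x, 34 mm high; it is 133 mm above the gauge's flat underside. The gauge (0.25 to 0.4 kg) stands upright on the bench; z is up along it, and its round white dial (96 mm across) faces -x. The dial's top is 23 mm below this point, so fingers may reach about 20 mm below it.
- foot (a point): Centre of the flat steel underside of the gauge, 80 mm along y and 34 mm along x; same axes as the grip.
- gauge: The whole angle gauge (black round case, steel foot, rubber grip); same origin and axes as the foot.
- blank: The carriage with the wooden blank and the push plate, one piece; origin on the bench surface, 4 mm nearer the push plate than the crown; x along the blank, z up. It does not give: pressing the gauge 0.5 mm farther down adds roughly 5 to 10 N.
- needle (a joint): Angle of the freely swinging pendulum needle relative to the gauge, in rad about the gauge's x axis; 0 = pointing at the top of the dial. Its weight keeps it pointing straight up, so turning the gauge by +a about its own x axis makes this -a. It settles in about a second.
- mark (a joint): Angle of the red mark on the dial's rim relative to the gauge, in rad about the gauge's x axis (positive moves it from z toward -y, which is to the right as seen from the robot, when the gauge faces the robot); set between 0.14 and 0.32, it stays put.
- needle_tip (a point): Tip of the black needle, 40 mm from the pivot in the middle of the dial.
- mark_tip (a point): Inner end of the red mark, also 40 mm from the pivot: where the needle's tip shall be.
- cup: Ceramic beaker, 83 mm across, 92 mm tall, stands on the bench at the left; leave it alone. Origin under its centre.
- ca_bottle: Small white glue bottle with a dark blue spout, 32 x 40 x 109 mm; leave it alone. Origin under its centre.
- brass_weight: Brass weight with a knob, 40 mm across, 56 mm tall; leave it alone. Origin under its centre.
There are look-alikes about, which are no part of the job. There is more than one size of the gauge; the job needs the largest.

How it is judged:
By the outcome, as a careful person would: the job done as asked, in the order asked, and still so for the second after the job is handed in, while the arm keeps its last pose, push and grip.
It also fails if it takes over 58 s, if anything falls off the work surface, if the arm or the gripper's body presses on something with over 40 N, if the wrist force passes 120 N, or if a joint passes its speed limit or range.

ROBOT

A 6-joint arm with a two-finger parallel gripper is mounted at the origin on a cart in front of the work surface, level with it; the furniture and walls round the work are solid. World frame = base frame: x ahead of the robot, y to its left, z up, the work surface at z = 0. Lengths are in mm, angles in rad, forces in N, time in s.
With the tool pointing down it reaches from about 400 to 925 mm from the base axis. Payload 12.5 kg.
Tool frame: the origin (TCP) lies midway between the tips of the shut fingers; the grasp point (between the pads) lies 19 mm behind it; z points along the fingers, y is the line along which they close (so a half turn about z gives the same grasp; the last joint's range is limited). The gripper opens to 95 mm and grips with 3 to 60 N. Pads are 20 mm wide; open, the fingers measure 119 mm over their backs; the gripper's body (75 mm by 180 mm) begins 59 mm behind the grasp point.
Start: joints at [1.058, 0.491, 1.559, -0, 1.092, -0.106], TCP at [247.281, 574.02, 214.661] pointing down, gripper open.
Joint ranges: [-3.1, 3.1], [-0.84, 2.19], [0.05, 2.79], [-1.13, 4.28], [0.06, 2.93], [-2.69, 2.69]. Speed limits (rad/s): [2.22, 2.22, 2.79, 3.14, 3.14, 3.14].

INTERFACE

Orientations are given as [roll, pitch, yaw] about the fixed x, y, z axes, in that order (R = Rz(yaw) Ry(pitch) Rx(roll)).
In Python, from cell import env gives the robot as it stands.
- The arm moves only by the tool arm_command, never from a script. Its argument "targets" is a list of rows, each a list of 5 numbers: the shift along the tool's x, y, z in mm, then the turn about the tool's z in degrees, then the opening, from 0 (shut) to 1 (fully open). In form: [[tx, ty, tz, roll, fingers], ...]. A call has 1 to 5 rows; each row is the pose to reach, as a shift and turn from the pose commanded when the call began, along the tool's axes at that moment; what a row does not reach only later rows make up. A row lasts 1/10 s, in which the tool goes at most 50 mm and 8.59 degrees, less where a joint would pass 70% of its speed; a pose out of reach is approached as far as the arm can. A call with a gripper value outside its range is refused whole. The fingers move at their own pace and stop on an object; the grip force is fixed at half the most. Time passes only in rows, so rows that repeat a pose let the fingers close. It gives the time, the measured TCP pose, the force, the opening and the grip force at its end, in the units of the state.
- env.state(): the state, without advancing time (a new reading comes with each control period).
- env.read_camera(name): name is "scene" or "top" or "wrist"; returns a dict with "frame" (400x640x3 uint8, red, green, blue), "vertical_fov" (degrees; the focal length in pixels is half the picture's height over the tangent of half this angle, whatever the lens; pixels are square), "cx", "cy" (the principal point, pixels), "world_from_camera" (4x4, takes a point from camera to world coordinates); the wrist camera has in their place "hand_eye" (4x4, takes a point from camera to tool coordinates, whose origin is the TCP and whose axes are the flange's). Camera axes: x right, y down, z forward; pixel columns grow to the right and rows downward; lengths in mm; the calibration is good to about 2 mm. The wrist camera is an equidistant fisheye: a pixel r from the principal point sees the ray r / f radians off the axis. A picture is of the moment at which its call begins: read the wrist's pose just before it. There is no depth.
- env.job_done(): hands the job in; it is judged then, once.
The state is a dict: "t": time; "joints": joint angles; "qvel": joint speeds; "tau": joint torques, N m; "eef_pos": TCP position; "tcp_rot": TCP orientation; "ft_force": force on the tool from outside, world axes, zero at the start; "moment": the same for the moment, N m; "opening": opening from 0.0 (shut) to 1.0 (fully open); "grip_force": force on a finger pad.
Only numpy, scipy, OpenCV 4.12 (cv2) and the standard library are available. Lean on these libraries where they do the work, as an engineer would, in place of code of your own. Each camera call takes 0.05 s, during which the arm holds its last target. There are 200 camera calls.

## Working session

There is one attempt and no reset: what is moved stays moved. The work goes in short steps, Python scripts to look and compute and a tool call to move; the robot and the scene stay as the last step left them, time stands still between calls to the robot, and variables do not carry over. Pictures are saved under pics/ and viewed, at most 10 in all, crops included, and the job is handed in when it is done.

Besides the shell and the picture viewer there is one more tool, called after "Call:" as a command line: name --pt "numbers of a row" for each row, then --argument value for the rest. arm_command: Moves the arm, as the interface text tells. Its arguments: {"type":"object","properties":{"targets":{"type":"array","items":{"type":"array","items":{"type":"number"}}}},"required":["targets"]}

```bash
mkdir -p pics; ls; python3 - <<'E'
from cell import env
import cv2
s=env.state(); print({k:(v if not hasattr(v,'__len__') else [round(float(x),3) for x in v]) for k,v in s.items()})
for n in("scene","top"):
    c=env.read_camera(n); cv2.imwrite(f"pics/{n}0.png",c["frame"][:,:,::-1]); print(n,c["vertical_fov"],c["cx"],c["cy"],c["world_from_camera"])
E
```

```text
pics
{'t': 0.0, 'joints': [1.058, 0.492, 1.559, -0.0, 1.092, -0.106], 'qvel': [0.0, -0.002, -0.002, 0.002, -0.001, 0.0], 'tau': [0.0, -61.264, -25.816, 0.069, 0.048, -0.0], 'eef_pos': [247.165, 573.803, 214.082], 'tcp_rot': [-3.141, -0.0, 2.735], 'ft_force': [-0.197, 0.17, 0.182], 'moment': [0.018, -0.022, -0.017], 'grip_force': 0.0, 'opening': 1.0019305401616627}
scene 50.11057181447889 315.93441445400225 202.44994717900855 [[ 5.05468827e-01 -5.42199326e-01  6.71208728e-01 -3.70213109e+02]
 [-8.62842881e-01 -3.19297948e-01  3.91855820e-01 -6.20037598e+02]
 [ 1.85160802e-03 -7.77218574e-01 -6.29227988e-01  9.68172479e+02]
 [ 0.00000000e+00  0.00000000e+00  0.00000000e+00  1.00000000e+00]]
top 52.06145759998134 318.3419359783577 200.70899073329136 [[-1.02657411e-02 -9.95298966e-01  9.63046394e-02  4.09419726e+02]
 [-9.99814696e-01  8.64821451e-03 -1.71983388e-02 -8.66991656e+01]
 [ 1.62846256e-02 -9.64633474e-02 -9.95203313e-01  1.40283746e+03]
 [ 0.00000000e+00  0.00000000e+00  0.00000000e+00  1.00000000e+00]]
```

View pics/scene0.png

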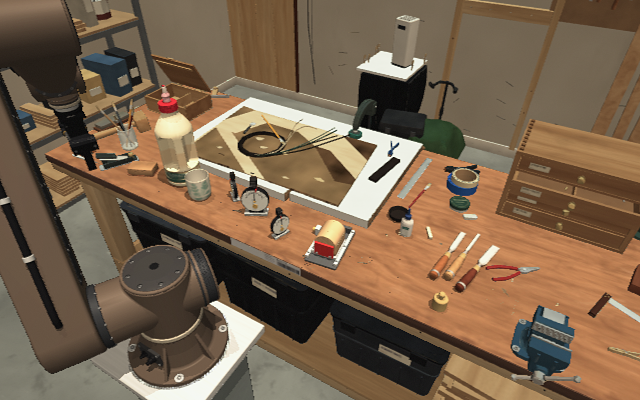

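View pics/top0.png

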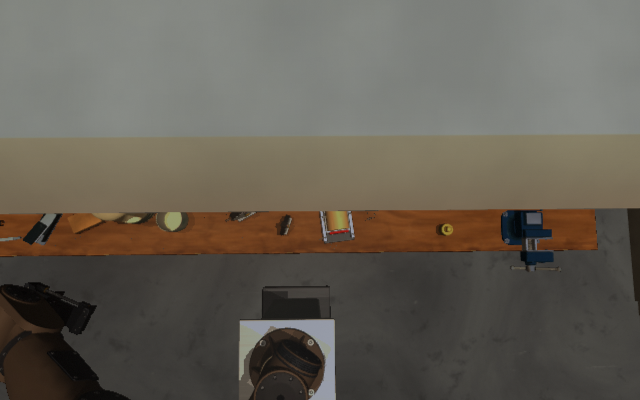

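The scene view shows a gauge at (255,196), a smaller one at (280,225) and something dark at (233,185). It also shows the fixture with the red plate at (325,243), the cup at (198,184), the glue bottle at (405,225) and the brass weight at (440,300). The top view sees only the near strip of the bench, with the fixture at (338,225). Next I'll enlarge the gauges.

```bash
cat > h.py <<'E'
import numpy as np, cv2
from cell import env
from scipy.spatial.transform import Rotation as R
def f(c): return 200/np.tan(np.radians(c["vertical_fov"])/2)
def ray(c,u,v,st=None):
    x=np.array([u-c["cx"],v-c["cy"]])/f(c)
    if "hand_eye" in c:
        r=np.hypot(*x); d=np.r_[x/r*np.sin(r),np.cos(r)] if r>0 else np.array([0,0,1.])
        T=np.eye(4); T[:3,:3]=R.from_euler("xyz",st["tcp_rot"]).as_matrix(); T[:3,3]=st["eef_pos"]
        T=T@c["hand_eye"]
    else: d=np.r_[x,1]; T=c["world_from_camera"]
    return T[:3,3],T[:3,:3]@d
def hit(c,u,v,z,st=None):
    o,d=ray(c,u,v,st); return np.round(o+d*(z-o[2])/d[2],1)
def proj(c,p,st=None):
    if "hand_eye" in c:
        T=np.eye(4); T[:3,:3]=R.from_euler("xyz",st["tcp_rot"]).as_matrix(); T[:3,3]=st["eef_pos"]; T=T@c["hand_eye"]
    else: T=c["world_from_camera"]
    q=T[:3,:3].T@(np.array(p)-T[:3,3]); q/=np.linalg.norm(q)
    if "hand_eye" in c:
        r=np.arctan2(np.hypot(q[0],q[1]),q[2]); k=q[:2]/np.hypot(q[0],q[1])*r
    else: k=q[:2]/q[2]
    return np.round(k*f(c)+[c["cx"],c["cy"]],1)
E
python3 - <<'E'
from h import *
c=env.read_camera("scene")
im=c["frame"][160:280,170:370,::-1]; cv2.imwrite("pics/crop1.png",cv2.resize(im,None,fx=4,fy=4,interpolation=cv2.INTER_CUBIC))
t=env.read_camera("top")
for n,u,v in [("g1 foot",257,213),("g2 foot",280,236),("dark",234,198),("cup",199,198),("bottle",405,234),("brass",440,308)]: print(n,hit(c,u,v,0))
hsv=cv2.cvtColor(c["frame"],cv2.COLOR_RGB2HSV)
for n,cc in(("scene",c),("top",t)):
    h=cv2.cvtColor(cc["frame"],cv2.COLOR_RGB2HSV); m=((h[...,0]<5)|(h[...,0]>174))&(h[...,1]>190)&(h[...,2]>110)
    k,l,s,ce=cv2.connectedComponentsWithStats(m.astype(np.uint8))
    print(n,[(s[i].tolist(),ce[i].round(1).tolist()) for i in range(1,k) if s[i,4]>15])
E
```

```text
g1 foot [507.7 130.5   0. ]
g2 foot [452.   -3.9   0. ]
dark [533.4 253.   -0. ]
cup [468.8 362.7   0. ]
bottle [ 668.9 -353.8    0. ]
brass [ 437.  -545.9    0. ]
scene [([158, 98, 19, 15, 188], [167.6, 105.9]), ([315, 241, 19, 17, 191], [323.5, 249.1])]
top [([330, 230, 18, 4, 26], [338.2, 231.7])]
```

View pics/crop1.png

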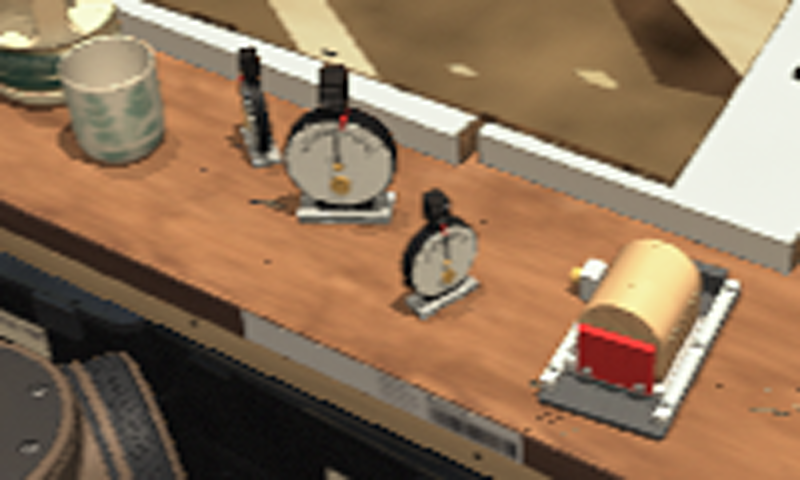

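Three gauges are in the crop: the front-facing one at scene (255,197), a smaller one at (280,223) and a side-on one at (234,187). The dial at (255,197) is about 27 px wide against about 18 px for (280,223), and the gauge is about 39 px tall against about 29 px for (234,187). It also sits upright facing the robot, so (255,197) is the largest and the one for the job. Next I'll measure the plate and read the wrist camera's calibration.

```bash
python3 - <<'E'
from h import *
c=env.read_camera("scene"); st=env.state(); w=env.read_camera("wrist")
print(w["vertical_fov"],w["cx"],w["cy"],np.round(w["hand_eye"],3))
tl,tr=hit(c,315,241.3,64),hit(c,333.8,247.5,64)
print("plate top",tl,tr,(tl+tr)/2, np.degrees(np.arctan2(*(tr-tl)[:2]))," centroid45",hit(c,323.8,249.8,45))
# base right edge near/far corners
for u,v in [(170+662/4,160+435/4),(170+738/4,160+283/4),(170+540/4,160+395/4)]: print("base",hit(c,u,v,14))
print("grip g1",hit(c,170+333/4,160+88/4,133),"dial top")
t=env.read_camera("top"); print("top plate",hit(t,338.2,231.7,64), "top plate ends",hit(t,330,232,64),hit(t,347.5,231.5,64))
E
```

```text
65.70646984690485 324.68084606108806 197.28264579010468 [[   0.      -0.955   -0.298   84.78 ]
 [   1.       0.      -0.       0.659]
 [   0.      -0.298    0.955 -170.977]
 [   0.       0.       0.       1.   ]]
plate top [ 432.  -148.8   64. ] [ 437.6 -210.3   64. ] [ 434.8  -179.55   64.  ] 174.7971711832925  centroid45 [ 430.7 -180.3   45. ]
base [ 406.7 -234.5   14. ]
base [ 584.6 -209.3   14. ]
base [ 395.3 -135.    14. ]
grip g1 [508.3 132.2 133. ] dial top
top plate [ 436.8 -173.6   64. ] top plate ends [ 436.1 -146.8   64. ] [ 437.1 -204.    64. ]
```

Call:
arm_command --pt "-34 -36 5 -5 0" --pt "-67 -72 10 -10 0" --pt "-101 -108 15 -15 0" --pt "-134 -143 20 -20 0" --pt "-160 -172 25 -23 0"

```text
t: 0.85
eef_pos: [326.5, 350.6, 189.6]
tcp_rot: [3.141, 0.0, 3.139]
ft_force: [1.8, 0.9, 0.7]
opening: 0.638
grip_force: 0.0
```

Call:
arm_command --pt "-16 -44 10 0 0" --pt "-32 -88 20 0 0" --pt "-48 -132 40 0 0" --pt "-64 -176 70 0 0" --pt "-78 -219 100 0 0"

```text
t: 1.35
eef_pos: [401.0, 140.3, 95.3]
tcp_rot: [3.141, 0.002, 3.136]
ft_force: [0.8, 0.4, -0.2]
opening: 0.216
grip_force: 0.0
```

Call:
arm_command --pt "0 0 0 0 0" --pt "0 0 0 0 0"

```text
t: 1.55
eef_pos: [400.4, 141.2, 95.3]
tcp_rot: [-3.142, -0.001, 3.134]
ft_force: [-0.8, 0.3, -0.1]
opening: 0.048
grip_force: 0.0
```

```bash
python3 - <<'E'
from h import *
st=env.state(); w=env.read_camera("wrist"); print(st["eef_pos"],st["tcp_rot"],st["ft_force"])
np.save("w1.npy",w["frame"]); cv2.imwrite("pics/w1.png",w["frame"][:,:,::-1])
E
```

```text
[400.37971124 141.23617048  95.32927843] [-3.14152216e+00 -1.08642525e-03  3.13356244e+00] [-0.80197332  0.26377578 -0.06361043]
```

View pics/w1.png

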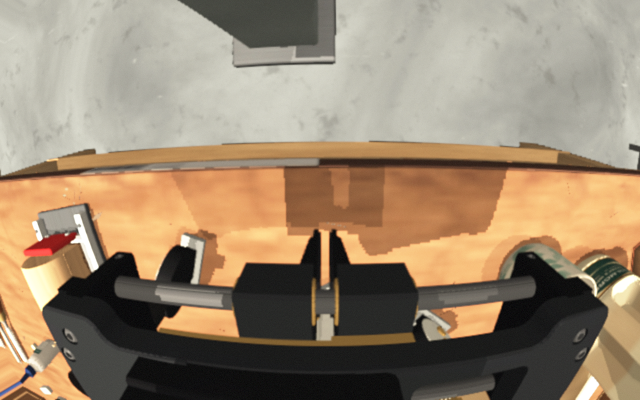

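The gripper's body hides the gauge ahead at about (325,330). The fixture shows at (55,260) and the small gauge at (185,260). With the tool at yaw 90 the dial should land in the free right half of the picture, so I'll turn there.

Call:
arm_command --pt "-1 -20 0 8 0" --pt "-2 -45 0 16 0" --pt "-4 -70 0 25 0" --pt "-6 -91 0 33 0" --pt "-6 -91 0 42 0"

```text
t: 2.1
eef_pos: [406.4, 50.6, 96.5]
tcp_rot: [3.14, 0.002, 2.405]
ft_force: [0.2, 0.1, 0.5]
opening: 0.005
grip_force: 0.0
```

Call:
arm_command --pt "0 0 0 8.5 0" --pt "0 0 0 17 0" --pt "0 0 0 25.5 0" --pt "0 0 0 34 0" --pt "0 0 0 42.5 0"

```text
t: 2.6
eef_pos: [406.1, 52.3, 96.5]
tcp_rot: [3.14, 0.0, 1.665]
ft_force: [0.7, -0.8, 0.3]
opening: 0.005
grip_force: 0.0
```

Call:
arm_command --pt "0 0 10 5 0" --pt "0 0 20 5 0" --pt "0 0 30 5 0" --pt "0 0 30 5 0"

```text
t: 3.0
eef_pos: [405.3, 51.4, 64.7]
tcp_rot: [-3.14, -0.0, 1.584]
ft_force: [-0.2, 0.2, -0.1]
opening: 0.003
grip_force: 0.0
```

```bash
python3 - <<'E'
from h import *
st=env.state(); w=env.read_camera("wrist"); print(st["eef_pos"],st["tcp_rot"],st["ft_force"])
np.savez("w2.npz",f=w["frame"],p=st["eef_pos"],r=st["tcp_rot"]); cv2.imwrite("pics/w2.png",w["frame"][:,:,::-1])
print(proj(w,[490,132,62],st),proj(w,[508,132,133],st))
E
```

```text
[405.3049152   51.38981411  64.68746557] [-3.14006179e+00 -1.59982617e-04  1.58433448e+00] [-0.17332905  0.18502813 -0.14313554]
[468.3 119.9] [571.3 138.2]
```

View pics/w2.png

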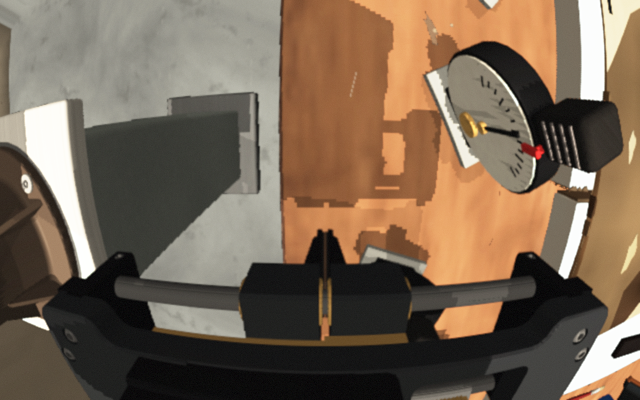

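The wrist view shows the large gauge clearly: dial about (500,120), gold at (475,125), needle tip near (520,135), red mark at (537,152), grip block (585,135), foot from (428,72) to (470,165). Next I'll work out its pose and the mark angle.

```bash
cat > m.py <<'E'
from h import *
w=env.read_camera("wrist"); z=np.load("w2.npz"); st=dict(eef_pos=z["p"],tcp_rot=z["r"]); im=z["f"]
cr=cv2.resize(im[30:210,410:630,::-1],None,fx=3.6,fy=3.2,interpolation=cv2.INTER_CUBIC)
cr=cv2.resize(im[30:210,410:630,::-1],None,fx=3.3,fy=3.3,interpolation=cv2.INTER_CUBIC); cv2.imwrite("pics/c2.png",cr)
h=cv2.cvtColor(im,cv2.COLOR_RGB2HSV)
R_=((h[...,0]<6)|(h[...,0]>172))&(h[...,1]>150)&(h[...,2]>90); R_[:, :500]=0; R_[210:]=0
W=(h[...,1]<60)&(h[...,2]>100); W[:, :440]=0; W[210:]=0; W[:, 550:]=0;
k,l,s,ce=cv2.connectedComponentsWithStats(W.astype(np.uint8)); 
i=l[110,510]; print("dial comp",s[i],ce[i])
cn=max(cv2.findContours(((l==i)|R_).astype(np.uint8),0,1)[0],key=len)[:,0]
hull=cv2.convexHull(cn)[:,0]; el=cv2.fitEllipse(hull); print("ellipse",el)
print("red px",np.argwhere(R_)[:, ::-1].mean(0))
# foot front edge
a,b=hit(w,426,72,0,st),hit(w,466,168,0,st); print("foot front",a,b,np.linalg.norm(a-b))
yaw=np.arctan2(-(a-b)[0],(a-b)[1]); print("gauge yaw deg",np.degrees(yaw))
ex=np.array([np.cos(yaw),np.sin(yaw),0]); ey=np.array([-np.sin(yaw),np.cos(yaw),0]); mid=(a+b)/2; foot=mid+17*ex; print("foot",foot)
def onplane(u,v,x):
    o,d=ray(w,u,v,st); t=((foot+x*ex-o)@ex)/(d@ex); p=o+t*d-foot; return np.array([p@ey,p[2]])
for x in (-20,-17,-14,-11,-8):
    P=np.array([onplane(*q,x) for q in hull],np.float32); (c,r)=cv2.minEnclosingCircle(P); e=cv2.fitEllipse(P); print(x,c,r,e)
E
python3 m.py
```

```text
dial comp [ 440   55   96  137 7426] [486.39455966 120.79060059]
ellipse ((487.0455322265625, 124.35224914550781), (85.3657455444336, 151.48486328125), 147.96493530273438)
red px [532.99118943 150.2246696 ]
foot front [481.8 165.3   0. ] [522.5  90.3   0. ] 85.3316471187566
gauge yaw deg 28.487208553344928
foot [517.0917015  135.90836335   0.        ]
-20 (-10.59305191040039, 60.25741195678711) 63.4786376953125 ((-0.5059194564819336, 55.25914764404297), (90.11682891845703, 134.54815673828125), 164.90281677246094)
-17 (-13.06530475616455, 53.576175689697266) 65.89635467529297 ((-2.5939769744873047, 48.38753128051758), (93.54911041259766, 139.67269897460938), 164.90281677246094)
-14 (-15.537528991699219, 46.89491653442383) 68.31405639648438 ((-4.682033061981201, 41.51591491699219), (96.98139953613281, 144.79722595214844), 164.90281677246094)
-11 (-18.009777069091797, 40.21367263793945) 70.73176574707031 ((-6.770090579986572, 34.64430236816406), (100.41368103027344, 149.92176818847656), 164.90280151367188)
-8 (-20.48203468322754, 33.53242874145508) 73.14947509765625 ((-8.858146667480469, 27.772686004638672), (103.84596252441406, 155.0463104248047), 164.90280151367188)
```

View pics/c2.png

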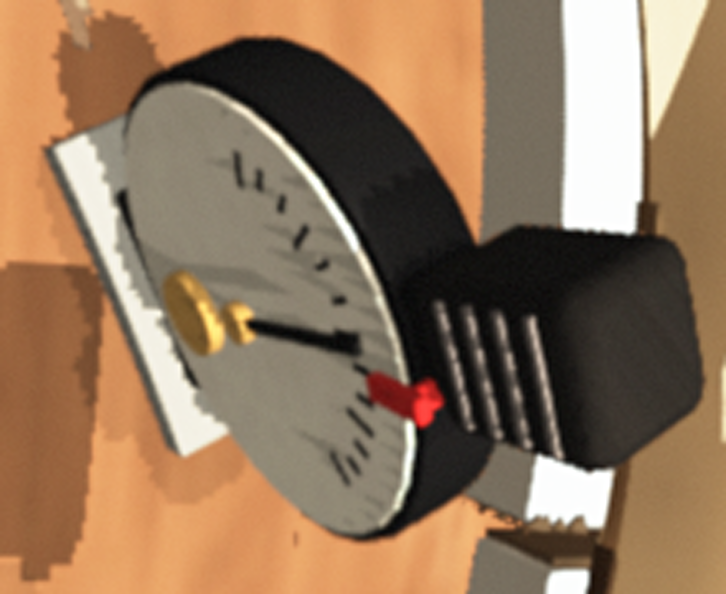

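The crop shows the pivot knob at (240,325), needle tip (358,343) and mark inner end (368,388), with foot corners (50,148) and (180,455). The grip's top face corners are about (565,290), (665,235), (702,390) and (595,468).

```bash
cat > m2.py <<'E'
from h import *
from scipy.optimize import least_squares
w=env.read_camera("wrist"); z=np.load("w2.npz"); st=dict(eef_pos=z["p"],tcp_rot=z["r"])
px=lambda u,v:(410+u/3.3-.35,30+v/3.3-.35)
# landmarks in the gauge frame (dial plane offset d unknown), pose x,y,yaw
obs=dict(fl=(50,148),fr=(180,455),piv=(240,325),tip=(358,343),g1=(565,290),g2=(665,235),g3=(702,390),g4=(595,468))
def pts(q):
    d=q[3]; return dict(fl=(-17,40,0),fr=(-17,-40,0),piv=(d,0,62),tip=(d,0,102))
def res(q,full=False):
    c,s=np.cos(q[2]),np.sin(q[2]); o=[]
    for k,p in pts(q).items():
        P=[q[0]+c*p[0]-s*p[1],q[1]+s*p[0]+c*p[1],p[2]]; o+=list(proj(w,P,st)-px(*obs[k]))
    return np.array(o)
r=least_squares(res,[515,135,.45,-17],x_scale=[10,10,.1,5],diff_step=1e-3); q=r.x; print(q,np.degrees(q[2]),r.fun.round(1))
ex=np.array([np.cos(q[2]),np.sin(q[2]),0]); ey=np.array([-ex[1],ex[0],0]); F=np.array([q[0],q[1],0])
def pl(u,v):
    o,d=ray(w,*px(u,v),st); t=((F+q[3]*ex-o)@ex)/(d@ex); p=o+t*d-F; return np.array([p@ey,p[2]])
A,B,C,D=[pl(*x) for x in((240,325),(358,343),(368,388),(430,402))]
print("piv,tip,mark,outer",A,B,C,D,"angles",[np.arctan2(-(v-A)[0],(v-A)[1]).round(3) for v in(B,C,D)],"from 62 centre",[np.arctan2(-v[0],v[1]-62).round(3) for v in(B,C,D)])
g=[hit(w,*px(*obs[k]),150,st) for k in("g1","g2","g3","g4")]; print("grip top",g,np.mean(g,0))
E
python3 m2.py
```

```text
[ 5.15e+02  1.35e+02  4.50e-01 -1.70e+01] 25.783100780887047 [ 1.7 -0.3 -3.7 -1.2 -0.9  0.4 -0.4  3. ]
piv,tip,mark,outer [ 0.37210895 63.43125564] [  1.79317087 103.24355754] [ -5.57867437 102.80465086] [ -4.82469773 119.01206686] angles [np.float64(-0.036), np.float64(0.15), np.float64(0.093)] from 62 centre [np.float64(-0.043), np.float64(0.136), np.float64(0.084)]
grip top [array([495. , 140.7, 150. ]), array([513.6, 150. , 150. ]), array([525.5, 132.6, 150. ]), array([504.7, 121.5, 150. ])] [509.7 136.2 150. ]
```

```bash
sed -i 's/return np.round(k\*f(c)+\[c\["cx"\],c\["cy"\]\],1)/return k*f(c)+[c["cx"],c["cy"]]/' h.py; sed -i 's/,diff_step=1e-3//' m2.py; python3 m2.py
```

```text
[ 5.14955766e+02  1.36145320e+02  4.98584445e-01 -1.65892846e+01] 28.566784445631235 [ 0.   0.1 -1.4 -2.7  0.1 -0.5  0.7  2. ]
piv,tip,mark,outer [-0.41821967 61.52095217] [  1.06219611 101.89098503] [ -6.64567888 100.84058408] [ -5.85414265 117.34230069] angles [np.float64(-0.037), np.float64(0.157), np.float64(0.097)] from 62 centre [np.float64(-0.027), np.float64(0.169), np.float64(0.105)]
grip top [array([495. , 140.7, 150. ]), array([513.6, 150. , 150. ]), array([525.5, 132.6, 150. ]), array([504.7, 121.5, 150. ])] [509.7 136.2 150. ]
```

Call:
arm_command --pt "0 0 -45 -2 0" --pt "-10 0 -90 -4 0" --pt "-55 0 -100 -6 0" --pt "-104 0 -100 -6 0" --pt "-153 0 -100 -6 0"

```text
t: 3.7
eef_pos: [407.3, -103.8, 166.7]
tcp_rot: [3.139, 0.001, 1.688]
ft_force: [0.6, 0.5, 0.0]
opening: 0.002
grip_force: 0.0
```

Call:
arm_command --pt "-49 -5 0 0 0" --pt "-98 -10 0 0 0" --pt "-138 -15 0 0 0" --pt "-138 -15 0 0 0" --pt "-138 -15 0 0 0"

```text
t: 4.2
eef_pos: [407.8, -241.3, 165.5]
tcp_rot: [-3.141, -0.0, 1.684]
ft_force: [0.0, 1.3, -0.3]
opening: 0.005
grip_force: 0.0
```

```bash
python3 - <<'E'
from h import *
st=env.state(); w=env.read_camera("wrist"); print(st["eef_pos"],st["tcp_rot"],st["ft_force"])
np.savez("w3.npz",f=w["frame"],p=st["eef_pos"],r=st["tcp_rot"]); cv2.imwrite("pics/w3.png",w["frame"][:,:,::-1])
print(proj(w,[433,-177,45],st))
E
```

```text
[ 407.81224117 -241.3031532   165.51157024] [-3.14137957e+00 -4.88526739e-04  1.68421271e+00] [ 0.0448099   1.34764247 -0.32895703]
[358.85939063 129.61690124]
```

View pics/w3.png

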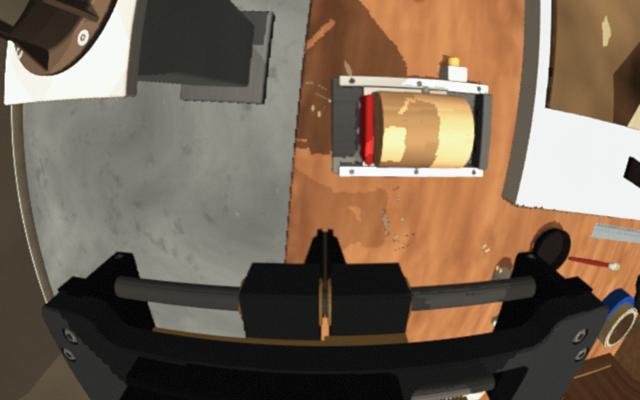

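The wrist view shows the fixture nearly square with the picture: red plate near edge at columns 361–365, rows 93–165; blank columns 373–474; base (333,78) to (488,174).

```bash
python3 - <<'E'
from h import *
w=env.read_camera("wrist"); z=np.load("w3.npz"); st=dict(eef_pos=z["p"],tcp_rot=z["r"]); im=z["f"]
h=cv2.cvtColor(im,cv2.COLOR_RGB2HSV)
m=((h[...,0]<5)|(h[...,0]>174))&(h[...,1]>180)&(h[...,2]>60); m[:,:340]=0; m[:,400:]=0; m[:80]=0; m[180:]=0
p=np.argwhere(m); print(p.min(0),p.max(0))
b=m.sum(1)
L=[]
for r in range(p.min(0)[0]+3,p.max(0)[0]-2,4):
    c=np.where(m[r])[0]; L.append((c.min(),c.max()+1,r+.5))
L=np.array(L); print(L.T)
for z0,i in((64,1),(64,0),(26,0)):
    P=np.array([hit(w,l[i],l[2],z0,st) for l in L]); k=np.polyfit(P[:,1],P[:,0],1); print(z0,i,"yaw",np.degrees(np.arctan(-k[0])),"mid",P.mean(0))
ends=[hit(w,(L[0,1]+L[0,0])/2,p.min(0)[0],64,st),hit(w,(L[-1,0]+L[-1,1])/2,p.max(0)[0]+1,64,st)]; print("ends",ends,np.mean(ends,0))
# rails outer edges by white rails
for n,a,b in(("left rail",(340,76),(488,87)),("right rail",(337,175.5),(484,175.5))):
    A,B=hit(w,*a,20,st),hit(w,*b,20,st); print(n,A,B,np.degrees(np.arctan2(*(B-A)[1::-1])))
# blank: wood silhouette
mw=(h[...,0]>8)&(h[...,0]<26)&(h[...,1]>60)&(h[...,2]>80)
q=[hit(w,374,130,87,st),hit(w,474,130,87,st)]; print("blank ends",q)
E
```

```text
[ 95 360] [163 373]
[[361.  361.  362.  360.  360.  361.  360.  360.  361.  360.  360.  360.
  361.  361.  361.  363. ]
 [374.  374.  374.  374.  374.  374.  374.  374.  374.  374.  374.  374.
  374.  374.  373.  373. ]
 [ 98.5 102.5 106.5 110.5 114.5 118.5 122.5 126.5 130.5 134.5 138.5 142.5
  146.5 150.5 154.5 158.5]]
64 1 yaw 7.266390331955613 mid [ 443.93125 -172.98125   64.     ]
64 0 yaw 8.014104962430418 mid [ 432.3125  -174.55625   64.     ]
26 0 yaw 8.065285689898902 mid [ 437.0625  -177.03125   26.     ]
ends [array([ 434.4, -144.2,   64. ]), array([ 443.2, -205.4,   64. ])] [ 438.8 -174.8   64. ]
left rail [ 410.3 -126.6   20. ] [ 573.8 -107.9   20. ] 6.524743343378218
right rail [ 419.6 -229.4   20. ] [ 588.7 -207.8   20. ] 7.2792610171720105
blank ends [array([ 440.3, -172.8,   87. ]), array([ 528.9, -158.5,   87. ])]
```

Call:
arm_command --pt "30 0 30 -0.7 0" --pt "62 2 60 -0.7 0" --pt "62 5 90 -0.7 0" --pt "62 8 120 -0.7 0" --pt "62 8 120 -0.7 0"

```text
t: 4.8
eef_pos: [408.2, -176.3, 43.5]
tcp_rot: [-3.138, -0.003, 1.701]
ft_force: [0.7, 0.1, 0.1]
opening: 0.004
grip_force: 0.0
```

Call:
arm_command --pt "0 8 0 0 0" --pt "0 16 0 0 0" --pt "0 24 0 0 0" --pt "0 32 0 0 0" --pt "0 40 0 0 0"

```text
t: 5.3
eef_pos: [449.7, -173.4, 46.2]
tcp_rot: [3.141, 0.001, 1.698]
ft_force: [-1.9, -1.1, 1.5]
opening: 0.005
grip_force: 0.9
```

Call:
arm_command --pt "0 6 0 0 0" --pt "0 12 0 0 0" --pt "0 18 0 0 0" --pt "0 22 0 0 0" --pt "0 26 0 0 0"

```text
t: 5.8
eef_pos: [466.3, -170.3, 45.5]
tcp_rot: [-3.124, -0.006, 1.701]
ft_force: [-74.4, -42.9, 44.8]
opening: 0.003
grip_force: 42.0
```

Call:
arm_command --pt "0 -16 0 0 0" --pt "0 -22 0 0 0"

```text
t: 6.0
eef_pos: [452.1, -173.1, 45.6]
tcp_rot: [-3.142, -0.0, 1.697]
ft_force: [0.9, 0.4, 0.5]
opening: 0.006
grip_force: 0.0
```

```bash
python3 - <<'E'
from h import *
st=env.state(); w=env.read_camera("wrist"); c=env.read_camera("scene"); print(st["eef_pos"],st["tcp_rot"],st["ft_force"],st["opening"],st["joints"])
np.savez("w4.npz",f=w["frame"],p=st["eef_pos"],r=st["tcp_rot"])
a=cv2.resize(c["frame"][190:290,260:420],None,fx=4,fy=4,interpolation=cv2.INTER_CUBIC)
b=w["frame"][0:300:,200:][:, :440]; b=cv2.resize(b,(440*640//440,200*640//440))
cv2.imwrite("pics/w4.png",cv2.vconcat([a[:300],b])[:, :, ::-1])
E
```

```text
[ 452.06761475 -173.08152324   45.63822031] [-3.14153041e+00 -2.09338704e-04  1.69727918e+00] [0.9420355  0.3975347  0.53831729] 0.006113857998637742 [-5.02286425e-01  5.57671543e-01  2.05796836e+00  2.64235013e-04
  5.26126228e-01 -6.28997795e-01]
```

View pics/w4.png

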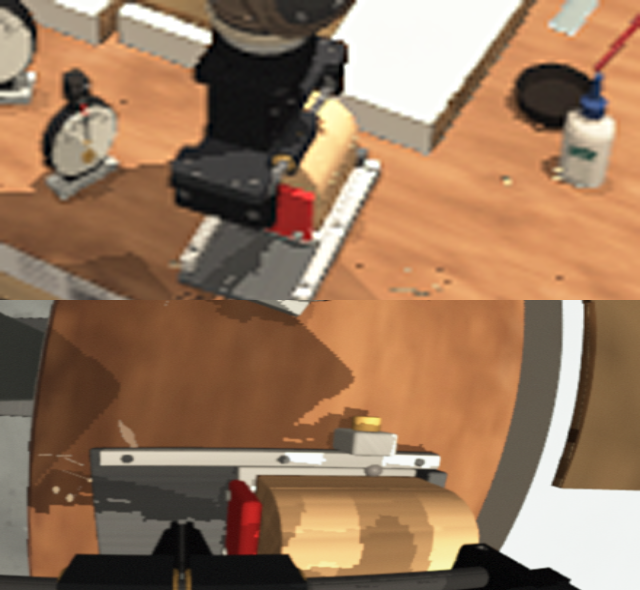

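The scene shows the carriage well advanced, and the wrist picture shows the red plate now clear of the fingers. I'll measure where the plate is now.

```bash
python3 - <<'E'
from h import *
w=env.read_camera("wrist"); z=np.load("w4.npz"); st=dict(eef_pos=z["p"],tcp_rot=z["r"]); im=z["f"]
h=cv2.cvtColor(im,cv2.COLOR_RGB2HSV)
m=((h[...,0]<5)|(h[...,0]>174))&(h[...,1]>180)&(h[...,2]>60); m[:,:340]=0; m[:,400:]=0; m[250:]=0
p=np.argwhere(m); print(p.min(0),p.max(0))
u=np.array([np.cos(np.radians(7.2)),np.sin(np.radians(7.2)),0]); P0=np.array([435.5,-175,0])
for r in range(p.min(0)[0]+2,p.max(0)[0],8):
    c=np.where(m[r])[0]; a,b=hit(w,c.min(),r+.5,26,st),hit(w,c.max()+1,r+.5,64,st); print(r,c.min(),c.max(),"near-bottom along",(a-P0)@u,"far-top along",(b-P0)@u-8, b)
print("tcp along",(st["eef_pos"]-P0)@u)
E
```

```text
[187 356] [249 379]
189 358 367 near-bottom along 38.16869631286862 far-top along 31.12544935483733 [ 469.1 -128.8   64. ]
197 359 370 near-bottom along 38.99260222694952 far-top along 32.90598023360337 [ 471.4 -132.8   64. ]
205 360 376 near-bottom along 39.915719611161904 far-top along 36.27389463447265 [ 475.3 -136.8   64. ]
213 358 379 near-bottom along 38.71779615254455 far-top along 38.128570336657305 [ 477.7 -141.    64. ]
221 357 379 near-bottom along 38.30103113162232 far-top along 38.457474016800994 [ 478.6 -145.5   64. ]
229 357 378 near-bottom along 38.47953493148885 far-top along 38.166042229443065 [ 478.9 -150.2   64. ]
237 356 377 near-bottom along 38.025169940497385 far-top along 37.97382191221666 [ 479.3 -154.9   64. ]
245 356 377 near-bottom along 38.26528524042603 far-top along 38.25259229893457 [ 480.2 -159.8   64. ]
tcp along 16.677423054396836
```

Call:
arm_command --pt "0 6 0 0 0" --pt "0 11 0 0 0" --pt "0 12 0 0 0" --pt "0 13 0 0 0" --pt "0 13 0 0 0"

```text
t: 6.65
eef_pos: [465.6, -171.1, 45.5]
tcp_rot: [-3.141, -0.0, 1.699]
ft_force: [-2.4, -1.3, 0.3]
opening: 0.003
grip_force: 1.2
```

Call:
arm_command --pt "0 1 0 0 0" --pt "0 1 0 0 0"

```text
t: 6.85
eef_pos: [465.7, -171.0, 45.4]
tcp_rot: [-3.14, -0.001, 1.698]
ft_force: [-7.9, -5.2, 3.1]
opening: 0.007
grip_force: 4.2
```

Call:
arm_command --pt "0 1 0 0 0" --pt "0 1 0 0 0"

```text
t: 7.05
eef_pos: [465.8, -171.0, 45.4]
tcp_rot: [-3.138, -0.001, 1.699]
ft_force: [-12.7, -8.3, 7.3]
opening: 0.003
grip_force: 7.5
```

```bash
python3 - <<'E'
from h import *
for n,rows,c0 in(("w3",(84,87,90),410),("w4",(176,180,184),440)):
    im=np.load(n+".npz")["f"]; g=cv2.cvtColor(im,cv2.COLOR_RGB2GRAY)
    for r in rows: print(n,r,c0,g[r,c0:c0+84:2].tolist())
E
```

```text
w3 84 410 [232, 246, 251, 234, 126, 123, 234, 250, 250, 250, 251, 250, 250, 249, 250, 250, 250, 250, 250, 250, 250, 250, 250, 249, 250, 250, 250, 251, 250, 251, 251, 248, 238, 218, 186, 164, 170, 162, 147, 142, 142, 139]
w3 87 410 [150, 160, 171, 176, 178, 187, 175, 141, 139, 177, 218, 225, 223, 207, 216, 217, 221, 232, 249, 249, 250, 250, 250, 249, 250, 249, 250, 249, 250, 250, 249, 249, 250, 233, 117, 186, 251, 250, 252, 193, 140, 139]
w3 90 410 [211, 212, 211, 211, 211, 199, 110, 134, 152, 136, 142, 155, 149, 144, 142, 147, 137, 135, 139, 196, 233, 240, 247, 248, 248, 249, 251, 251, 251, 250, 250, 250, 250, 249, 134, 187, 250, 249, 250, 186, 139, 139]
w4 176 440 [204, 203, 203, 203, 203, 143, 102, 127, 152, 161, 139, 144, 195, 196, 196, 194, 192, 190, 190, 188, 186, 185, 173, 62, 24, 25, 29, 27, 29, 25, 47, 92, 132, 143, 142, 144, 147, 150, 151, 157, 159, 161]
w4 180 440 [200, 198, 198, 199, 197, 187, 93, 107, 121, 124, 136, 185, 199, 200, 200, 199, 200, 199, 200, 201, 201, 202, 182, 57, 26, 26, 25, 61, 99, 101, 102, 101, 102, 104, 139, 145, 148, 148, 153, 155, 160, 161]
w4 184 440 [90, 90, 89, 92, 91, 88, 89, 92, 89, 89, 89, 87, 87, 90, 90, 90, 86, 85, 85, 83, 83, 87, 84, 77, 59, 36, 29, 62, 106, 113, 113, 113, 117, 112, 141, 145, 147, 152, 154, 158, 160, 159]
```

The carriage sits firmly against its end stop: the force rose by about 5 N for each mm commanded while the plate held the same position, and it had already taken far more than the detent's 6 N. Next I'll retreat and go to the gauge.

Call:
arm_command --pt "0 -15 0 0 0" --pt "0 -25 -20 0 0" --pt "0 -25 -70 0 0.8" --pt "0 -25 -120 0 0.8" --pt "0 -25 -170 0 0.8"

```text
t: 7.55
eef_pos: [442.7, -173.9, 217.6]
tcp_rot: [3.141, -0.0, 1.698]
ft_force: [0.6, -0.5, -0.4]
opening: 0.2
grip_force: 0.0
```

Call:
arm_command --pt "45 16 0 -7 0.8" --pt "90 32 0 -14 0.8" --pt "135 48 0 -21.2 0.8" --pt "180 65 0 -21.2 0.8" --pt "225 82 0 -21.2 0.8"

```text
t: 8.05
eef_pos: [495.8, 61.6, 215.8]
tcp_rot: [3.141, 0.0, 2.068]
ft_force: [0.6, -0.2, -0.1]
opening: 0.621
grip_force: 0.0
```

Call:
arm_command --pt "29 25 0 0 0.8" --pt "58 50 10 0 0.8" --pt "58 50 25 0 0.8" --pt "58 50 25 0 0.8"

```text
t: 8.45
eef_pos: [511.0, 135.3, 189.0]
tcp_rot: [-3.139, -0.001, 2.07]
ft_force: [-0.1, 0.9, 0.3]
opening: 0.798
grip_force: 0.0
```

```bash
python3 - <<'E'
from h import *
st=env.state(); w=env.read_camera("wrist"); c=env.read_camera("scene"); print(st["eef_pos"],st["tcp_rot"],st["opening"])
np.savez("w5.npz",f=w["frame"],p=st["eef_pos"],r=st["tcp_rot"])
print("grip top proj",proj(w,[512,136,150],st),proj(w,[512,136,150-17],st))
q=proj(w,[512,136,150],st).astype(int)
b=cv2.resize(w["frame"][100:300,200:460],None,fx=3,fy=3,interpolation=cv2.INTER_CUBIC)
cv2.imwrite("pics/w5.png",b[:,:,::-1])
E
```

```text
[511.04675093 135.32840453 189.03400073] [-3.13916467e+00 -1.18704506e-03  2.07020805e+00] 0.7984913164464293
grip top proj [325.87389884 222.78713396] [325.84227726 214.65930654]
```

View pics/w5.png

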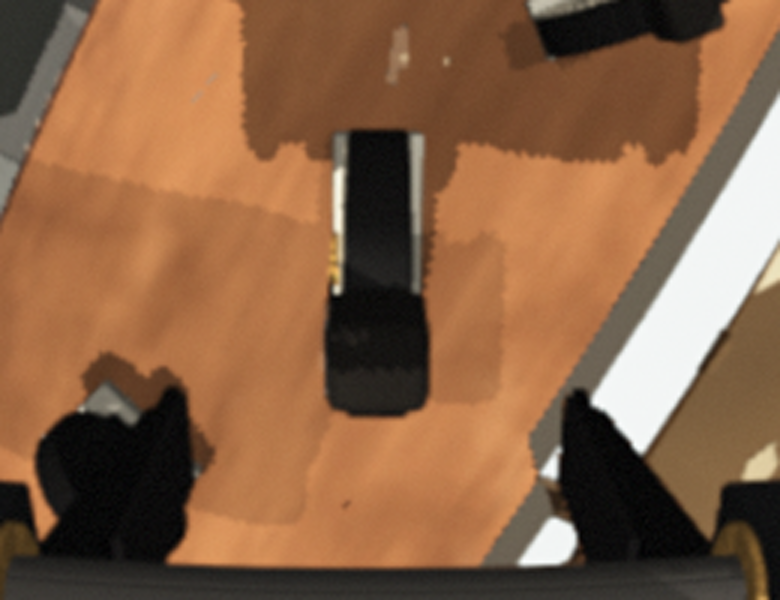

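The wrist view shows the grip block centred between the finger tips and square to them: columns 327–430, tips at 185 and 575. Its far edge is at row 415. I'll check where that puts the grip along the tool's x.

```bash
python3 - <<'E'
from h import *
w=env.read_camera("wrist"); z=np.load("w5.npz"); st=dict(eef_pos=z["p"],tcp_rot=z["r"])
T=R.from_euler("xyz",st["tcp_rot"]).as_matrix()
for n,u,v,zz in(("far top edge",378,415,150),("far top edge, chamfer",378,415,146),("shade edge",378,370,150),("case top front",378,292,110),("foot front-left end",340,131,6),("left",327,370,150),("right",430,370,150),("foot L",333,200,8),("foot R",425,200,8)):
    p=hit(w,200+u/3-.3,100+v/3-.3,zz,st); print(n,p,"tool",(T.T@(p-st["eef_pos"])).round(1))
E
```

```text
far top edge [517.8 125.2 150. ] tool [-12.2   1.2  39. ]
far top edge, chamfer [518.7 123.5 146. ] tool [-14.1   1.2  43. ]
shade edge [512.  135.8 150. ] tool [-0.1  1.2 39. ]
case top front [508.4 142.4 110. ] tool [ 7.4  1.3 79. ]
foot front-left end [480.3 163.8   6. ] tool [ 39.5 -12.9 183.1]
left [501.1 129.8 150. ] tool [ -0.1 -11.3  39.1]
right [523.1 141.8 150. ] tool [-0.1 13.8 39. ]
foot L [490.5 139.    8. ] tool [ 12.8 -15.8 181.1]
foot R [521.7 156.1   8. ] tool [ 12.9  19.7 181. ]
```

Position is within 1 mm in tool x and about 1.5 mm in tool y, so I'll descend and grip.

Call:
arm_command --pt "0 1.5 20 0 0.8" --pt "0 1.5 40 0 0.8" --pt "0 1.5 60 0 0.8" --pt "0 1.5 72 0 0.8" --pt "0 1.5 72 0 0.4"

```text
t: 9.1
eef_pos: [512.9, 134.4, 117.9]
tcp_rot: [-3.14, -0.001, 2.067]
ft_force: [-0.3, -1.0, 0.2]
opening: 0.756
grip_force: 0.0
```

Call:
arm_command --pt "0 0 0 0 0" --pt "0 0 0 0 0" --pt "0 0 0 0 0" --pt "0 0 0 0 0" --pt "0 0 0 0 0"

```text
t: 9.6
eef_pos: [513.3, 135.0, 118.9]
tcp_rot: [3.141, 0.0, 2.068]
ft_force: [0.1, -0.2, 0.1]
opening: 0.352
grip_force: 0.0
```

Call:
arm_command --pt "0 0 0 0 0" --pt "0 0 0 0 0" --pt "0 0 -10 0 0" --pt "0 0 -25 0 0" --pt "0 0 -40 0 0"

```text
t: 10.1
eef_pos: [512.9, 135.0, 159.3]
tcp_rot: [-3.141, -0.0, 2.068]
ft_force: [-0.2, -0.1, -2.7]
opening: 0.271
grip_force: 30.0
```

Gripped at 30 N and lifted, with a load of about 0.27 kg. I'll carry it over the blank at moderate speed.

Call:
arm_command --pt "0 0 -25 3 0" --pt "-15 -7 -50 7 0" --pt "-40 -20 -80 11 0" --pt "-70 -35 -80 16 0" --pt "-100 -50 -80 21.2 0"

```text
t: 10.6
eef_pos: [516.8, 22.3, 240.0]
tcp_rot: [3.14, 0.0, 1.695]
ft_force: [0.0, 0.5, -3.4]
opening: 0.273
grip_force: 30.0
```

```bash
python3 - <<'E'
from h import *
st=env.state(); c=env.read_camera("scene"); print(st["eef_pos"],st["tcp_rot"],st["ft_force"])
np.savez("s6.npz",f=c["frame"])
h=cv2.cvtColor(c["frame"],cv2.COLOR_RGB2HSV); m=((h[...,0]<5)|(h[...,0]>174))&(h[...,1]>170)&(h[...,2]>60)
m[:230]=0;m[280:]=0;m[:,:300]=0;m[:,370:]=0
p=np.argwhere(m)[:,::-1]; q=cv2.boxPoints(cv2.minAreaRect(p.astype(np.float32))); print(p.mean(0),hit(c,*p.mean(0)+.5,45))
u=np.array([np.cos(np.radians(7.2)),np.sin(np.radians(7.2)),0]); P0=np.array([435.5,-175,45])
print("plate centre along",(hit(c,*p.mean(0)+.5,45)-P0)@u, "initial same way",(hit(c,324,249.6,45)-P0)@u)
print("crown proj",proj(c,[522,-164.5,87]))
E
```

```text
[516.84687954  22.34683932 239.96773746] [3.13982607e+00 3.21622899e-04 1.69546313e+00] [ 0.01882875  0.45471582 -3.42753585]
[328.50234742 240.91549296] [ 470.3 -176.3   45. ]
plate centre along 34.36265840211024 initial same way -4.446835326242271
crown proj [334.01873033 220.32774276]
```

Call:
arm_command --pt "-35 -3 0 0 0" --pt "-75 -7 0 0 0" --pt "-115 -11 0 0 0" --pt "-155 -15 0 0 0" --pt "-186 -18.5 0 0 0"

```text
t: 11.15
eef_pos: [521.8, -165.6, 238.9]
tcp_rot: [-3.141, 0.0, 1.698]
ft_force: [0.5, 0.3, -3.2]
opening: 0.269
grip_force: 30.0
```

Call:
arm_command --pt "0 0 10 0 0" --pt "0 0 20 0 0" --pt "0 0 24 0 0" --pt "0 0 24 0 0" --pt "0 0 24 0 0"

```text
t: 11.65
eef_pos: [522.4, -162.8, 214.7]
tcp_rot: [3.142, -0.0, 1.699]
ft_force: [0.1, -0.4, -3.0]
opening: 0.273
grip_force: 30.0
```

```bash
python3 - <<'E'
from h import *
st=env.state(); w=env.read_camera("wrist"); c=env.read_camera("scene"); print(st["eef_pos"],st["tcp_rot"],st["ft_force"])
np.savez("w7.npz",f=w["frame"],p=st["eef_pos"],r=st["tcp_rot"]); np.savez("s7.npz",f=c["frame"])
a=cv2.resize(c["frame"][170:260,290:390],(600,540),interpolation=cv2.INTER_CUBIC)
b=cv2.resize(w["frame"][:260,220:440],(200*2,int(260*400/220)))[:540]
im=np.zeros((600,800,3),np.uint8); a=cv2.resize(a,(440,396)); im[:396,:440]=a; b=cv2.resize(w["frame"][:270,240:420],(360,540)); im[:540,440:]=b
cv2.imwrite("pics/f7.png",im[:,:,::-1])
print("foot ends wrist proj",[proj(w,p,st) for p in([518,-125,97],[526,-204,97])])
E
```

```text
[ 522.37487883 -162.76804941  214.73473384] [ 3.14154578e+00 -9.83984197e-05  1.69940789e+00] [ 0.1326093  -0.42897994 -3.02919695]
foot ends wrist proj [array([325.01230785, 153.84506803]), array([322.80888071, 231.62417535])]
```

Call:
arm_command --pt "0 0 3 0 0" --pt "0 0 6 0 0" --pt "0 0 7 0 0" --pt "0 0 7 0 0"

```text
t: 12.15
eef_pos: [522.1, -163.5, 207.3]
tcp_rot: [-3.141, -0.0, 1.698]
ft_force: [0.1, 0.5, -2.8]
opening: 0.275
grip_force: 30.0
```

Call:
arm_command --pt "0 0 0.7 0 0" --pt "0 0 0.7 0 0"

```text
t: 12.35
eef_pos: [522.2, -163.6, 206.8]
tcp_rot: [3.142, -0.0, 1.698]
ft_force: [-0.0, -0.1, -3.8]
opening: 0.271
grip_force: 30.0
```

Call:
arm_command --pt "0 0 0.7 0 0" --pt "0 0 0.7 0 0"

```text
t: 12.55
eef_pos: [522.2, -163.6, 206.1]
tcp_rot: [3.142, -0.0, 1.698]
ft_force: [-0.0, -0.9, -2.8]
opening: 0.273
grip_force: 30.0
```

Call:
arm_command --pt "0 0 0.6 0 0" --pt "0 0 0.6 0 0"

```text
t: 12.75
eef_pos: [522.3, -163.6, 205.7]
tcp_rot: [3.141, 0.0, 1.698]
ft_force: [-0.1, 0.6, -1.4]
opening: 0.273
grip_force: 30.0
```

Call:
arm_command --pt "0 0 0.6 0 0" --pt "0 0 0.6 0 0"

```text
t: 12.95
eef_pos: [522.3, -163.6, 205.6]
tcp_rot: [3.141, 0.0, 1.698]
ft_force: [-1.4, -0.3, 5.9]
opening: 0.272
grip_force: 30.0
```

Call:
arm_command --pt "0 0 0.5 0 0" --pt "0 0 0.5 0 0"

```text
t: 13.15
eef_pos: [522.4, -163.7, 205.6]
tcp_rot: [3.141, 0.001, 1.698]
ft_force: [-3.4, 0.7, 9.3]
opening: 0.27
grip_force: 30.0
```

Contact is at z = 205.6, as predicted. Next I'll rock toward +y (tool +x) along the rolling arc.

Call:
arm_command --pt "1.6 0 0 0 0" --pt "3.3 0 0 0 0" --pt "5 0 0.1 0 0" --pt "6.6 0 0.1 0 0" --pt "8.3 0 0.2 0 0"

```text
t: 13.65
eef_pos: [521.5, -156.1, 205.2]
tcp_rot: [3.14, 0.002, 1.698]
ft_force: [-2.7, -3.4, 5.2]
opening: 0.272
grip_force: 30.0
```

Call:
arm_command --pt "1.6 0 0.1 0 0" --pt "3.3 0 0.2 0 0" --pt "5 0 0.3 0 0" --pt "6.6 0 0.4 0 0" --pt "8.3 0 0.5 0 0"

```text
t: 14.15
eef_pos: [520.4, -147.7, 204.5]
tcp_rot: [3.141, 0.002, 1.698]
ft_force: [-1.6, -2.3, 4.8]
opening: 0.274
grip_force: 30.0
```

```bash
cat > s.py <<'E'
import sys
from h import *
st=env.state(); c=env.read_camera("scene"); w=env.read_camera("wrist"); n=sys.argv[1]
print(st["t"],st["eef_pos"].round(1),st["tcp_rot"],np.round(st["ft_force"],1),np.round(st["moment"],2))
np.savez(n+".npz",f=c["frame"],w=w["frame"],p=st["eef_pos"],r=st["tcp_rot"])
im=c["frame"]; h=cv2.cvtColor(im,cv2.COLOR_RGB2HSV); m=((h[...,0]<8)|(h[...,0]>170))&(h[...,1]>120)&(h[...,2]>60)
q=proj(c,[515,-164,150]); u,v=q.astype(int); m[:v-25]=0; m[v+20:]=0; m[:,:u-25]=0; m[:,u+25:]=0
p=np.argwhere(m)[:,::-1]; print("dial centre",q,"red",len(p),p.mean(0) if len(p) else None)
g=cv2.cvtColor(im,cv2.COLOR_RGB2GRAY); 
for r in range(v-22,v+8): print(r,' '.join('%3d%s'%(g[r,x],'r' if m[r,x] else ' ') for x in range(u-16,u+18)))
E
python3 s.py r1
```

```text
14.15 [ 520.4 -147.7  204.5] [3.1405626e+00 1.7043690e-03 1.6984172e+00] [-1.6 -2.3  4.8] [-1.08  0.51 -0.02]
dial centre [333.35854147 205.88036657] red 10 [332.  194.4]
183 120   77   44   28   26   19   14   17   16   18   15   15   17   18   17   26   24   26   41  105  131  130  130  132  132  132  124  118  103   92   85   78   76   73 
184 134  137  141  145  120   79   41   15   16   19   16   15   17   17   20   24   24   23   70  117  131  128  129  129  128  127  127  126  126  125  124  117  112   96 
185 130  132  133  135  138  143  105   35   14   17   18   16   16   16   21   24   27   25  107  135  130  129  129  127  126  125  123  123  121  121  122  122  122  121 
186 131  131  131  133  135  140  102   31   14   14   17   16   16   16   18   26   30   24  106  133  129  127  127  126  125  123  122  121  120  119  118  119  119  104 
187 129  131  131  132  133  136  101   35   13   18   16   18   18   15   18   26   29   25  105  132  128  126  125  125  123  123  122  120  120  118  117  118  113  117 
188 128  128  129  130  131  133  113   61   12   15   17  
[... 3589 characters left out ...]
 251 
209 156  118  132  162  163  162  161  162  162  162  165  168  161  146  157  168  167  168  168  169  166  167  170  170  169  167  166  156   97    6   75  240  254  251 
210 142  156  160  162  162  164  163  162  162  163  166  168  159  176  177  168  167  165  166  167  165  166  168  169  170  167  170  154   87    0  243  255  253  251 
211 169  168  167  162  161  163  165  165  162  163  159  159  149  191  204  181  167  166  167  167  169  169  167  168  169  166  169  154   84   50  238  255  252  251 
212 163  164  165  143  146  161  163  164  163  163  145  121  113  110  125  169  178  166  167  168  169  169  168  169  171  167  169  150   74  241  255  254  252  251
```

The needle (column ~330.3) stands just left of the red mark's inner end (column ~331), and the rolling works as predicted. I'll go a little further.

Call:
arm_command --pt "1.5 0 0.1 0 0" --pt "3 0 0.3 0 0" --pt "4.5 0 0.5 0 0" --pt "6 0 0.6 0 0" --pt "7.5 0 0.8 0 0"

```text
t: 14.75
eef_pos: [519.4, -140.0, 203.5]
tcp_rot: [3.141, 0.001, 1.698]
ft_force: [-1.1, -2.8, 5.5]
opening: 0.27
grip_force: 30.0
```

Call:
arm_command --pt "0 0 0 0 0" --pt "0 0 0 0 0" --pt "0 0 0 0 0" --pt "0 0 0 0 0" --pt "0 0 0 0 0"

```text
t: 15.25
eef_pos: [519.4, -139.9, 203.4]
tcp_rot: [3.141, 0.001, 1.698]
ft_force: [-1.5, -2.3, 5.6]
opening: 0.271
grip_force: 30.0
```

Call:
arm_command --pt "0 0 0 0 0" --pt "0 0 0 0 0" --pt "0 0 0 0 0" --pt "0 0 0 0 0" --pt "0 0 0 0 0"

```text
t: 15.75
eef_pos: [519.4, -139.9, 203.5]
tcp_rot: [3.141, 0.001, 1.698]
ft_force: [-1.5, -1.8, 6.3]
opening: 0.268
grip_force: 30.0
```

```bash
sed -i 's/range(v-22,v+8)/range(190,209)/; s/range(u-16,u+18)/range(320,342)/' s.py; python3 s.py r2
```

```text
15.75 [ 519.4 -139.9  203.5] [3.14078900e+00 7.13901700e-04 1.69827918e+00] [-1.5 -1.8  6.3] [-0.82  0.49 -0.04]
dial centre [333.35854147 205.88036657] red 12 [330.33333333 193.66666667]
190 130   88    6   14   16   15   17   17   16   21   33   28   74  114  125  124  125  125  126  126  125  125 
191 130   87   13   16   18   16   14   13   12   44   44   29   23   48  105  126  127  127  127  128  128  127 
192 130  112   64   15   16   17   16   17   15   20   18   69r  65r  31   31   53  108  131  133  132  132  130 
193  94   32   12   17   17   17   16   16   14   47r  48r  51r  52r  36   37   37   31   54  114  137  136  135 
194  30   13   21   30   38   36   35   36   32   72r  88r  64r  33   37   39   38   39   35   30   84  125  137 
195  22   71   93  144  174  172  171  174  153  108r  56r  73   67   41   35   35   38   39   36   32   54  113 
196 131  167  166  164  161  161  162  165  167  123   99r 188  200  128   52   39   32   34   37   36   34   28 
197 167  164  164  161  138  145  141  148  143   88  116  162  167  166  176  130   53   37   33   36   35   31 

[... 552 characters left out ...]
7  165  173  121 
203 163  164  163  161  161  161  161  165  167  110  130  169  164  165  165  165  168  164  141  151  174  138 
204 159  162  161  160  162  161  161  168  149   88  131  169  166  166  168  169  147  103  132  167  173  177 
205 160  161  162  161  161  162  160  164  147   88  131  168  164  161  165  170  169  165  166  168  170  173 
206 162  162  162  162  161  161  161  166  151   92  132  168  165  164  164  168  169  167  168  170  170  172 
207 161  162  162  162  162  163  163  164  179  154  163  176  166  165  167  167  168  167  168  170  167  167 
208 162  161  160  160  161  162  162  166  141  112  125  156  164  164  167  167  167  170  171  171  170  170
```

The needle now reads column 329.4 with the mark's inner end at about 329.6, which is close. I'll check the tilt independently from the needle's shift relative to the upright picture, and look at one enlarged view.

```bash
cat > t.py <<'E'
from h import *
from scipy.optimize import brentq
c=env.read_camera("scene")
def P(st,a,mark=None,r=40,x=-18):
    ps=st["r"][2]-np.pi/2; ex=np.array([np.cos(ps),np.sin(ps),0]); ey=np.array([-ex[1],ex[0],0]); ez=np.array([0,0,1.])
    G=st["p"]+[0,0,19]; y=np.cos(a)*ey+np.sin(a)*ez; z=np.cos(a)*ez-np.sin(a)*ey
    piv=G+x*ex-76*z
    if mark is None: return proj(c,piv+r*ez)
    return proj(c,piv+r*(np.cos(mark)*z-np.sin(mark)*y))
off=None
for n in("s7","r1","r2"):
    d=np.load(n+".npz"); im=d["f"]; st=np.load("w7.npz") if n=="s7" else d
    u0,v0=P(st,0 if n=="s7" else -.15,r=26); u0=int(round(u0)); v0=int(round(v0)); g=cv2.cvtColor(im,cv2.COLOR_RGB2GRAY).astype(float)
    cs=[]
    for r in range(v0-2,v0+3):
        i=g[r,u0-14:u0+12]; j=6+np.argmin(i[6:20]); k=np.clip(158-i[j-2:j+3],0,None); cs.append((k*np.arange(j-2,j+3)).sum()/k.sum()+u0-14+.5)
    cs=np.median(cs)
    if n=="s7": off=cs-P(st,0,r=26)[0]; print(n,cs,off); continue
    a=brentq(lambda a:P(st,a,r=26)[0]+off-cs,-.6,.3); print(n,"needle col",cs,"tilt",a,[("mark %.2f"%m,(P(st,a,m)+[off,0]).round(2)) for m in(.14,.18,.22,.26)],"needle tip",P(st,a)+[off,0])
d=np.load("r2.npz"); A=cv2.resize(d["f"][180:235,305:360],(580,580),interpolation=cv2.INTER_CUBIC); cv2.imwrite("pics/r2.png",A[:,:,::-1])
E
python3 t.py
```

```text
s7 332.89325842696627 0.6003549273083308
r1 needle col 330.8544303797468 tilt -0.11926653124495137 [('mark 0.14', array([331.23, 197.53])), ('mark 0.18', array([331.73, 197.68])), ('mark 0.22', array([332.24, 197.84])), ('mark 0.26', array([332.74, 198.03]))] needle tip [330.96350832 197.45573312]
r2 needle col 329.87333333333333 tilt -0.18279298565891003 [('mark 0.14', array([329.43, 197.14])), ('mark 0.18', array([329.94, 197.27])), ('mark 0.22', array([330.45, 197.41])), ('mark 0.26', array([330.95, 197.56]))] needle tip [329.97545068 197.27507902]
```

View pics/r2.png

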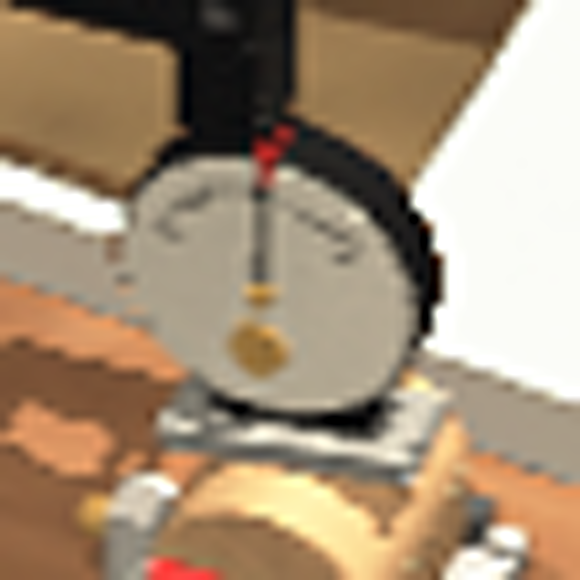

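The enlarged view shows the foot across the blank. The needle is at column 262, with the mark's inner end at about 265, just to its right. The measured tilt is 0.178–0.183 against a mark of about 0.195–0.20, so about 2 mm more is needed.

Call:
arm_command --pt "0.7 0 0.1 0 0" --pt "1.4 0 0.2 0 0" --pt "2.1 0 0.3 0 0" --pt "2.1 0 0.3 0 0" --pt "2.1 0 0.3 0 0"

```text
t: 16.4
eef_pos: [519.1, -137.8, 203.1]
tcp_rot: [3.141, 0.001, 1.698]
ft_force: [-1.6, -2.6, 6.0]
opening: 0.275
grip_force: 30.0
```

Call:
arm_command --pt "0 0 0 0 0" --pt "0 0 0 0 0" --pt "0 0 0 0 0" --pt "0 0 0 0 0" --pt "0 0 0 0 0"

```text
t: 16.9
eef_pos: [519.1, -137.8, 203.2]
tcp_rot: [3.141, 0.001, 1.698]
ft_force: [-2.1, -2.0, 5.1]
opening: 0.274
grip_force: 30.0
```

Call:
arm_command --pt "0 0 0 0 0" --pt "0 0 0 0 0" --pt "0 0 0 0 0" --pt "0 0 0 0 0" --pt "0 0 0 0 0"

```text
t: 17.4
eef_pos: [519.1, -137.8, 203.1]
tcp_rot: [3.141, 0.001, 1.698]
ft_force: [-1.1, -2.3, 5.4]
opening: 0.269
grip_force: 30.0
```

```bash
python3 s.py r3; sed -i 's/"r1","r2")/"r1","r2","r3")/; /r2.png/d' t.py; python3 t.py | tail -1; python3 - <<'E'
from h import *
for n in("r2","r3"):
    im=np.load(n+".npz")["f"].astype(float); e=np.clip(im[...,0]-np.maximum(im[...,1],im[...,2])-12,0,None)
    for r in range(192,199): k=e[r,324:338]; print(n,r,k.sum().round(),((k*np.arange(324.5,338)).sum()/max(k.sum(),1)).round(2))
E
```

```text
17.4 [ 519.1 -137.8  203.1] [3.14076433e+00 8.18836199e-04 1.69829259e+00] [-1.1 -2.3  5.4] [-0.9   0.49 -0.06]
dial centre [333.35854147 205.88036657] red 11 [329.90909091 194.        ]
190 109   57   11   15   16   14   17   13   31   32   28   24  100  126  123  123  124  125  125  126  125  125 
191 108   60   12   16   18   17   17   13   31   35   28   21   47   61  103  126  127  127  127  128  128  128 
192 133  100   37   19   19   19   14   15   14   19   33   58r  56r  34   34   53  109  131  133  132  132  131 
193  86   11   15   17   17   18   18   16   15   46r  94r  81r  35   37   37   35   33   56  113  137  136  134 
194   8   17   27   33   35   53   48   37   36   71r  68r  35   32   37   37   39   38   34   30  108  138  137 
195  26   74  119  156  171  171  171  174  144   91r  68r  56   57   50   36   37   39   36   35   32   53  113 
196 145  168  165  163  162  161  163  166  138   87r 144  204  224  158   56   43   35   37   36   37   32   53 
197 166  163  161  161  161  138  147  142  109   80r 138  170  165  166  175  131   54   34   32   37   34   30 
1
[... 1078 characters left out ...]
 194  168  162  163  166  167  168  166  167  169  167  168 
208 162  161  162  160  161  162  165  154  127  111  128  157  167  167  167  167  168  169  171  170  170  169 
r3 needle col 329.5843373493976 tilt -0.19758500877538518 [('mark 0.14', array([328.96, 197.04])), ('mark 0.18', array([329.46, 197.16])), ('mark 0.22', array([329.97, 197.3 ])), ('mark 0.26', array([330.47, 197.45]))] needle tip [329.68440383 197.21804055]
r2 192 194.0 332.95
r2 193 221.0 330.92
r2 194 317.0 330.42
r2 195 143.0 330.19
r2 196 119.0 330.32
r2 197 77.0 330.33
r2 198 0.0 0.0
r3 192 178.0 332.81
r3 193 303.0 330.64
r3 194 205.0 329.91
r3 195 153.0 329.75
r3 196 126.0 329.57
r3 197 47.0 329.63
r3 198 0.0 0.0
```

Mark's inner end 329.6, needle 329.6: they coincide, the arm is steady, and the contact force is about 8 N. I'm handing it in.

```bash
python3 -c "
from cell import env
print(env.job_done())"
```

```text
the job is handed in; nothing more can be done
None
```

I handed the job in at 17.4 s with the carriage against its end stop, as far as force and plate position show, and the large gauge still gripped and pressed on the crown at about 8 N, needle on the red mark to within a small fraction of a pixel; the first push at the stop peaked at about 74 N through the fingertips, and I never went near the cup, glue bottle or brass weight.

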